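# Preset the trimmer's water valve two turns open

### The job

Preset the bench-mounted water valve by the crank handle on its handwheel: first turn the wheel clockwise (seen from above) until it is fully closed against its stop, then back it off counter-clockwise exactly two full turns. Finish while still gripping the crank handle between the fingers, keeping the wheel still at that setting. Leave the plaster cast, the jar and the wrench around it where they are.

Things in the scene. Friction and masses are not known exactly. Their poses are not given: they have to be found in the camera images.
- wheel (a joint): Angle of the grey handwheel about its vertical stem (rad). 0 = fully closed, against the hard stop; it grows as the wheel is turned counter-clockwise seen from above (opening), one full turn = 6.283, upper stop at 20.4 (3.25 turns). Somewhere between 0.2 and 0.8 turn open at the start. Turning it takes about 0.1 N m (2.5 N at the handle); it stays where it is left and does not rise or sink as it turns.
- wheel_axis (a point): Point on the vertical axis of the handwheel, 130 mm above the worktop, level with the middle of the crank handle. The valve (round steel foot 74 mm across and 8 mm thick, screwed to the worktop, brass body with a plugged pipe stub on two sides, 110 mm over the stubs) does not move. The wheel is 96 mm across, its rim 12 mm thick and 90 to 102 mm above the worktop; hub and stem nut rise to 108 mm. Its x axis turns with the wheel and points to the crank handle.
- handle_grip (a point): Middle of the upright black crank handle that stands on the wheel's rim: a round sleeve 18 mm in diameter and 50 mm tall, from 105 to 155 mm above the worktop, its middle at 130 mm, 42 mm from the wheel's axis. The sleeve spins freely on its pin, so it can be carried round the circle without turning the gripper. This is the only handle on the wheel.
- trimmer_spot (a point): Obstacle, fixed: the big cream model trimmer right of the valve, 404 mm tall; it fills x from 0.40 m on and y below -0.05 m. Point on the worktop by the left front corner of its table. Behind it a ledge begins at about x = 0.75 m, 0.3 m up; a shelf hangs 0.74 m up over all of x beyond 0.61 m.
- vibrator_spot (a point): Obstacle, fixed: the small plaster vibrator close behind the valve, 104 mm tall, 125 mm wide, front at x = 0.52 m. Point on the worktop at the middle of its front. Left of it a wall pier, taller than the robot's reach, begins at y = 0.34 m, from x = 0.45 m on.
- cast_mid (a point): Bystander: cream plaster dental cast, 59 x 72 x 27 mm, lying loose on the worktop to the right of and nearer than the valve. Point at its centre.
- wax_jar_mid (a point): Bystander: small round jar with a lid, 44 mm in diameter, 50 mm tall, standing loose on the worktop left of the valve. Point at its centre.
- spanner_mid (a point): Bystander: flat steel wrench, 148 x 28 x 6 mm, lying loose on the worktop between the valve and the front edge. Point at its centre.

How it is judged (in metres and radians):
On the way, in this order (a step that is already met when the one before it is completed fails the run):
1. the wheel has been turned fully closed, against its stop (within 0.06 rad) (value of joint wheel below 0.06 rad), for 0.2 s.
2. the wheel has been backed off two turns (12.57 rad, within 0.2) (value of joint wheel between 12.366 and 12.766 rad), for 0.2 s.
At the end, for the whole second after the job is handed in: The wheel stands still two turns (12.57 rad, within 0.2) open from its stop; the fingers grip the crank handle (over 1 N, grasp point within 14 mm sideways, 35 mm in all, of its middle); cast, jar and wrench are within 30 mm of where they started (all of step 2 and velocity of joint wheel between -0.1 and 0.1 rad/s and contact force between the fingers and handle above 1 N and horizontal distance between the grasp point and handle_grip below 0.014 m and distance between the grasp point and handle_grip below 0.035 m and distance of each of cast_mid, wax_jar_mid, spanner_mid from where it was at the start of the episode below 0.03 m); the arm keeps its last pose, push and grip.
It fails at once if the cast, the jar or the wrench is moved more than 30 mm (distance of any of cast_mid, wax_jar_mid, spanner_mid from where it was at the start of the episode above 0.03 m).
It also fails if it takes over 61 s, if anything falls off the work surface, if the arm or the gripper's body presses on something with over 40 N, if the wrist force passes 120 N, or if a joint passes its speed limit or range.

### The arm

A 6-joint arm with a two-finger parallel gripper is mounted at the origin on a cart in front of the work surface, level with it; the furniture and walls round the work are solid. World frame = base frame: x ahead of the robot, y to its left, z up, the work surface at z = 0. Lengths are in mm, angles in rad, forces in N, time in s.
With the tool pointing down it reaches from about 300 to 875 mm from the base axis. Payload 6.4 kg.
Tool frame: the origin (TCP) lies at the very end of the fingers, on their centre line; the grasp point (between the pads) lies 19 mm behind it; z points along the fingers, y is the line along which they close (so a half turn about z gives the same grasp; the last joint's range is limited). The gripper opens to 85 mm and grips with 20 to 120 N. Pads are 22 mm wide; open, the fingers measure 114 mm over their backs; the gripper's body (76 mm by 85 mm) begins 54 mm behind the grasp point. The pads swing forward as they close: fully open they stand 13 mm farther back than shut.
Start: joints at [-1.478, 0.181, 1.607, -0, 1.354, -0.206], TCP at [169.281, -549.532, 231.288] pointing down, gripper open.
Joint ranges: [-2.99, 2.99], [-0.89, 2.07], [0.3, 2.58], [-1.14, 4.28], [0, 2.63], [-3.12, 3.12]. Speed limits (rad/s): [2.57, 2.57, 3.01, 3.14, 3.14, 3.14].

### API

Orientations are given as a unit quaternion [w, x, y, z].
In Python, from station import status, optics, job gives the robot as it stands.
- The arm moves only by the shell command python3 -m creep 'ROWS' [FORCE]. ROWS is JSON, a list that holds one entry, the list of rows, each a list of 7 numbers: the turn, a rotation vector about the tool's x, y, z in units of 5 degrees (1.0 is 5 degrees), then the shift along the tool's x, y, z in units of 30 mm (1.0 is 30 mm), then the closure, from -1 (fully open) to 1 (shut). In form: [[[rx, ry, rz, tx, ty, tz, hand], ...]]. A call has 1 to 20 rows; each row is the pose to reach, as a shift and turn from the pose commanded when the call began, along the tool's axes at that moment; what a row does not reach only later rows make up. A row lasts 1/12 s, in which the tool goes at most 41.7 mm and 7.16 degrees, less where a joint would pass 70% of its speed; a pose out of reach is approached as far as the arm can. A call with a gripper value outside its range is refused whole. The fingers move at their own pace and stop on an object; FORCE is the grip in N (left out, the last holds). Time passes only in rows, so rows that repeat a pose let the fingers close. It gives the time, the measured TCP pose, the force, the opening and the grip force at its end, in the units of the state.
- status.state(): the state, without advancing time (a new reading comes with each control period).
- optics.camera(name): name is "scene" or "top" or "wrist"; returns the picture (400x640x3 uint8, red, green, blue); there is no depth.
- optics.camera_params(name): a dict with "fx", "fy", "cx", "cy" (pixels), "world_to_cam" (4x4, takes a point from world to camera coordinates); the wrist camera has in their place "hand_eye" (4x4, takes a point from camera to tool coordinates, whose origin is the TCP and whose axes are the flange's). Camera axes: x right, y down, z forward; pixel columns grow to the right and rows downward; lengths in mm; the calibration is good to about 2 mm. A picture is of the moment at which its call begins: read the wrist's pose just before it. camera_params takes no time and is no camera call.
- job.job_done(): hands the job in; it is judged then, once.
The state is a dict: "t": time; "joint_pos": joint angles; "joint_velocities": joint speeds; "effort": joint torques, N m; "tcp_pos": TCP position; "tool_rot": TCP orientation; "ft_force": force on the tool from outside, world axes, zero at the start; "moment": the same for the moment, N m; "grip_width": finger opening in mm; "grasp_force": force on a finger pad.
Only numpy, scipy, OpenCV 4.12 (cv2) and the standard library are available. Lean on these libraries where they do the work, as an engineer would, in place of code of your own. Each camera call takes 0.05 s, during which the arm holds its last target. There are 200 camera calls.

## Working session

There is one attempt and no reset: what is moved stays moved. The work goes in short steps, Python scripts to look and compute and a shell command to move; the robot and the scene stay as the last step left them, time stands still between calls to the robot, and variables do not carry over. Pictures are saved under pics/ and viewed, at most 10 in all, crops included, and the job is handed in when it is done.

```bash
ls; mkdir -p pics
python3 - <<'E'
from station import status, optics
import cv2,numpy as np
s=status.state(); print(s)
for n in ("scene","top"):
    im=optics.camera(n); cv2.imwrite(f"pics/{n}0.png",im[:,:,::-1]); p=optics.camera_params(n); print(n,p)
print(optics.camera_params("wrist"))
E
```

```text
pics
{'t': 0.0, 'joint_pos': array([-1.47830320e+00,  1.81567000e-01,  1.60801006e+00,  2.88831110e-05,
        1.35381062e+00, -2.06302126e-01]), 'joint_velocities': array([ 3.32192604e-05, -2.41390904e-04,  2.91117668e-04,  6.00921030e-05,
       -1.75794163e-04, -2.14475642e-03]), 'effort': array([-2.62859822e-05, -4.44874835e+01, -3.51334763e+01, -2.30055357e-04,
        9.04059329e-03, -2.48705760e-05]), 'tcp_pos': array([ 169.23396895, -548.94845027,  230.36857433]), 'tool_rot': array([-8.95258856e-04,  9.88860983e-01,  1.48839348e-01,  6.51222939e-05]), 'ft_force': array([ 0.42041686,  0.56745471, -1.20633626]), 'moment': array([-0.01592362, -0.00611543,  0.00953417]), 'grasp_force': 0.0, 'grip_width': 85.58760807982719}
scene {'fx': 453.21762801541877, 'fy': 453.21762801541877, 'cx': 326.22458894372727, 'cy': 192.45935812195899, 'world_to_cam': array([[-7.32346072e-01, -6.80812285e-01,  1.28009216e-02,
         4.22651219e+02],
       [-3.30444750e-01,  3.38894866e-01, -8.80883952e-01,
         2.05900487e+02],
       [ 5.95378449e-01, -6.49341899e-01, -4.73159169e-01,
      
[... 326 characters left out ...]
.90495214e-01, -1.55331158e-02, -1.36667307e-01,
         4.64157779e+02],
       [ 1.36640275e-01,  2.79344591e-03, -9.90616794e-01,
         8.95257115e+02],
       [ 0.00000000e+00,  0.00000000e+00,  0.00000000e+00,
         1.00000000e+00]])}
{'fx': 313.964908373031, 'fy': 313.964908373031, 'cx': 318.2973163892929, 'cy': 204.01715158551545, 'hand_eye': array([[ 6.54521654e-05, -9.64343756e-01, -2.64652822e-01,
         6.66874279e+01],
       [ 9.99999986e-01,  1.04546371e-04, -1.33633471e-04,
        -6.39336102e-01],
       [ 1.56537096e-04, -2.64652809e-01,  9.64343749e-01,
        -1.41401522e+02],
       [ 0.00000000e+00,  0.00000000e+00,  0.00000000e+00,
         1.00000000e+00]])}
```

View pics/top0.png

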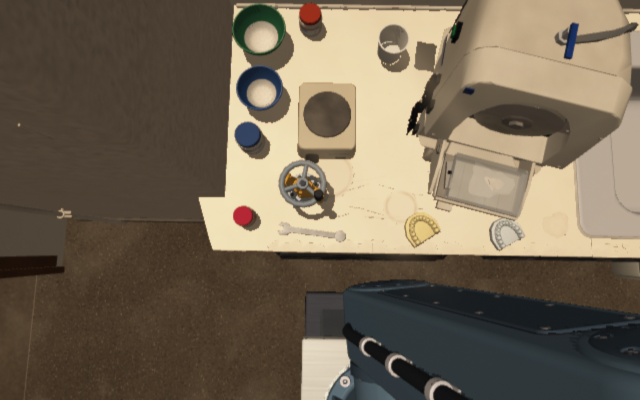

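View pics/scene0.png

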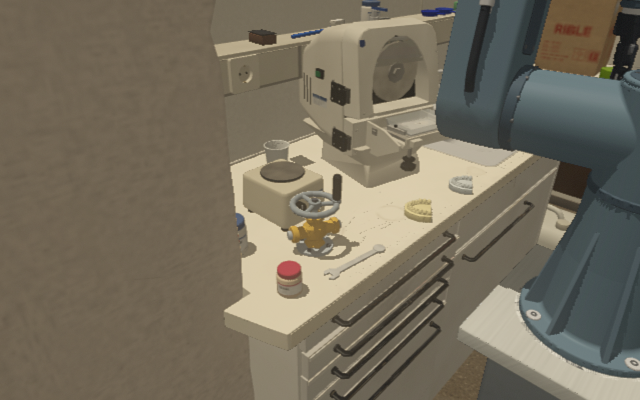

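The top view shows the wheel centred near (302,184) with the black handle near (318,195). The red-lidded jar is at (243,216), the wrench at (312,232) and the cast at (422,230). In the scene view the wheel is at about (315,205) and the handle at (337,188).

```bash
cat > h.py <<'E'
import numpy as np, cv2
from station import status, optics
P={n:optics.camera_params(n) for n in("scene","top")}
def ray(n,uv):
    p=P[n];M=p["world_to_cam"];R,t=M[:3,:3],M[:3,3]
    d=R.T@np.array([(uv[0]-p["cx"])/p["fx"],(uv[1]-p["cy"])/p["fy"],1]);return -R.T@t,d/np.linalg.norm(d)
def onz(n,uv,z):
    o,d=ray(n,uv);return o+d*(z-o[2])/d[2]
def cross(a,b):
    (o,d),(p,e)=a,b;s=np.linalg.lstsq(np.c_[d,-e],p-o,rcond=None)[0];A,B=o+d*s[0],p+e*s[1]
    return (A+B)/2,np.linalg.norm(A-B)
def proj(n,X):
    p=P[n];c=p["world_to_cam"]@np.r_[X,1];return np.array([p["fx"]*c[0]/c[2]+p["cx"],p["fy"]*c[1]/c[2]+p["cy"]])
E
python3 - <<'E'
from h import *
def blobs(n,x0,x1,y0,y1,thr=55):
    im=cv2.imread(f"pics/{n}0.png")[y0:y1,x0:x1]; m=(im.max(2)<thr).astype(np.uint8)
    k,l,s,c=cv2.connectedComponentsWithStats(m)
    for i in range(1,k):
        if s[i,4]>20: print(n,s[i]+[x0,y0,0,0,0],c[i]+[x0,y0])
blobs("top",275,335,155,215); blobs("scene",285,350,165,255)
for n,x0,x1,y0,y1 in (("top",270,335,150,215),("scene",280,350,165,250)):
    c=cv2.imread(f"pics/{n}0.png")[y0:y1,x0:x1]; cv2.imwrite(f"pics/{n}c.png",cv2.resize(c,None,fx=8 if n=="top" else 6,fy=8 if n=="top" else 6,interpolation=0))
a=cv2.imread("pics/topc.png");b=cv2.imread("pics/scenec.png");h=520
f=np.zeros((h,800,3),np.uint8);a=cv2.resize(a,(390,390));b=cv2.resize(b,(400,486));f[:390,:390]=a;f[:486,400:]=b;cv2.imwrite("pics/both.png",f)
E
```

```text
top [306 155   7   6  26] [308.73076923 157.        ]
top [314 190   9  12  83] [318.14457831 195.28915663]
```

View pics/both.png

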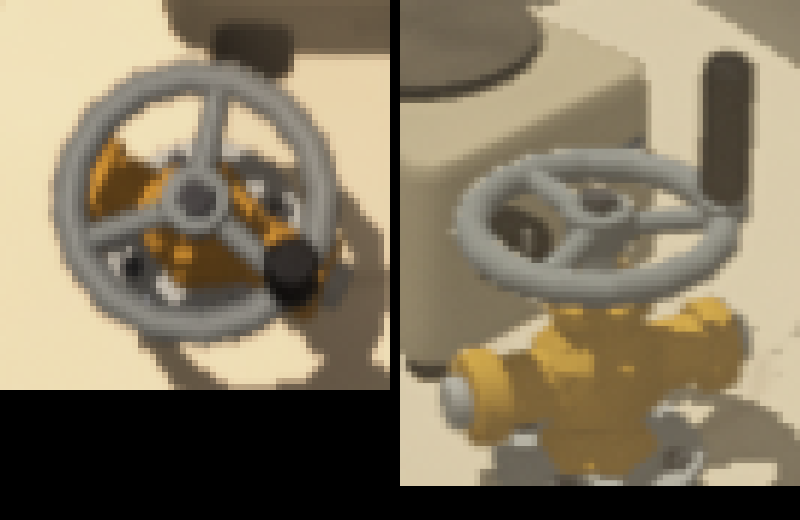

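The enlarged views are clear. In the top view the wheel outline is centred at (302.3,183.5). In the scene view the wheel centre is about (314.8,204.7) and the middle of the handle about (337.2,187.9).

Run:
```python
from h import *
w=onz("top",(302.3,183.5),96);w2=onz("scene",(314.8,204.7),96);print("wheel",w,w2,cross(ray("top",(302.3,183.5)),ray("scene",(314.8,204.7))))
h=onz("scene",(337.2,187.9),130);print("handle",h,cross(ray("top",(318.3,195.3)),ray("scene",(337.2,187.9))))
h2=onz("top",(318.3,195),145);print(h2)
for c in(w,w2,(w+w2)/2): d=(h+h2)[:2]/2-c[:2]; print(np.hypot(*d),np.degrees(np.arctan2(d[1],d[0])))
for n,uv,z in(("jar",(243,216),50),("cast",(422,230),20),("w1",(284,229),3),("w2",(341,237),3)):print(n,onz("top",uv,z))
```

```text
wheel [463.6282155  159.83309123  96.        ] [460.45793098 158.84303198  96.        ] (array([462.50884306, 158.88772989,  95.48650977]), np.float64(3.0459562962022577))
handle [432.99227956 127.6081895  130.        ] (array([435.47892373, 126.81077994, 129.00468947]), np.float64(2.727466353594666))
[435.15956906 127.56868133 145.        ]
43.73849269253542 -132.50531954008804
40.900612246530486 -130.16771353615312
42.31075728775271 -131.3757109842964
jar [400.83994864 282.66518563  50.        ]
cast [379.27450699 -92.92130902  20.        ]
w1 [377.53393212 201.26281137   3.        ]
w2 [362.28208889  77.93601391   3.        ]
```

```bash
python3 -m creep '[[[0,0,0.5,2,-2.5,0,-1],[0,0,1,4,-5.5,0,-1],[0,0,1.5,6,-8,0,-1],[0,0,2,7.12,-9.98,0,-1],[0,0,3.42,7.12,-9.98,0,-1],[0,0,3.42,7.12,-9.98,0,-1],[0,0,3.42,7.12,-9.98,0,-1],[0,0,3.42,7.12,-9.98,0,-1],[0,0,3.42,7.12,-9.98,0,-1],[0,0,3.42,7.12,-9.98,0,-1],[0,0,3.42,7.12,-9.98,0,-1],[0,0,3.42,7.12,-9.98,0,-1],[0,0,3.42,7.12,-9.98,0,-1],[0,0,3.42,7.12,-9.98,0,-1]]]' 40
```

```text
t: 1.27
tcp_pos: [285.0, -201.6, 231.2]
tool_rot: [-0.0, 1.0, -0.001, -0.0]
ft_force: [0.1, -0.2, -0.2]
grip_width: 84.9
grasp_force: 0.0
```

```bash
python3 -m creep '[[[0,0,0,0.5,-3,0,-1],[0,0,0,1,-6,0,-1],[0,0,0,1.5,-8.7,0,-1],[0,0,0,1.5,-8.7,0,-1],[0,0,0,1.5,-8.7,0,-1],[0,0,0,1.5,-8.7,0,-1],[0,0,0,1.5,-8.7,0,-1],[0,0,0,1.5,-8.7,0,-1],[0,0,0,4.98,-10.97,0,-1],[0,0,0,4.98,-10.97,0,-1],[0,0,0,4.98,-10.97,0,-1],[0,0,0,4.98,-10.97,0,-1],[0,0,0,4.98,-10.97,0,-1],[0,0,0,4.98,-10.97,0,-1],[0,0,0,4.98,-10.97,0,-1],[0,0,0,4.98,-10.97,0,-1]]]'
python3 - <<'E'
from h import *
s=status.state();print(s["joint_pos"],s["tcp_pos"]);im=optics.camera("wrist");cv2.imwrite("pics/w1.png",im[:,:,::-1])
H=optics.camera_params("wrist")
from scipy.spatial.transform import Rotation as R
q=s["tool_rot"];Rt=R.from_quat(q[[1,2,3,0]]).as_matrix()
for X in([434.5,127.5,155],[434.5,127.5,105],[462,159,102]):
    t=Rt.T@(np.array(X)-s["tcp_pos"]);c=np.linalg.inv(H["hand_eye"])@np.r_[t,1];print(H["fx"]*c[0]/c[2]+H["cx"],H["fy"]*c[1]/c[2]+H["cy"])
E
```

```text
t: 2.6
tcp_pos: [434.2, 127.4, 231.8]
tool_rot: [0.0, 1.0, -0.001, 0.001]
ft_force: [0.9, 1.0, 0.4]
grip_width: 85.4
grasp_force: 0.0
[ 2.22886707e-02 -1.04524214e-01  1.90107944e+00 -2.18153972e-04
  1.34399391e+00  1.59467202e+00] [434.18669605 127.44050931 231.80942396]
318.9755714223034 212.48793033527664
318.85615806137764 196.02174020528236
282.43925480438213 164.39677545022397
```

View pics/w1.png

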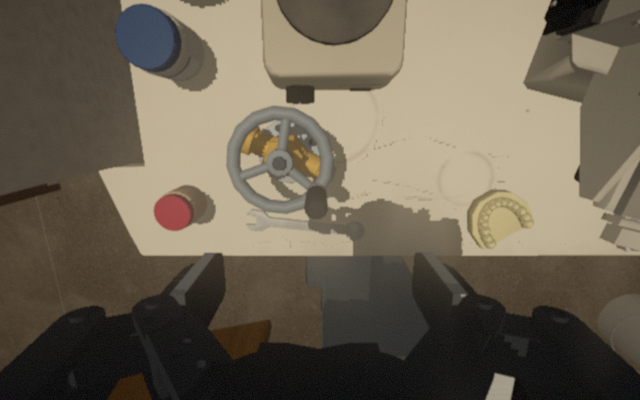

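The handle's dark blob is at about (316.5,203) and the hub at (279,163). Both are within 3 px (about 2 mm) of the prediction, so I'll descend and grip.

```bash
python3 -m creep '[[[0,0,0,0,-0.03,1,-1],[0,0,0,0,-0.03,2,-1],[0,0,0,0,-0.03,3,-1],[0,0,0,0,-0.03,3.9,-1],[0,0,0,0,-0.03,3.9,-1],[0,0,0,0,-0.03,3.9,1],[0,0,0,0,-0.03,3.9,1],[0,0,0,0,-0.03,3.9,1],[0,0,0,0,-0.03,3.9,1],[0,0,0,0,-0.03,3.9,1],[0,0,0,0,-0.03,3.9,1],[0,0,0,0,-0.03,3.9,1],[0,0,0,0,-0.03,3.9,1],[0,0,0,0,-0.03,3.9,1],[0,0,0,0,-0.03,3.9,1],[0,0,0,0,-0.03,3.9,1]]]' 40
```

```text
t: 3.98
tcp_pos: [435.4, 129.5, 115.5]
tool_rot: [0.0, 1.0, 0.0, 0.001]
ft_force: [-2.9, -0.9, 6.3]
grip_width: 16.8
grasp_force: 38.8
```

```bash
cat > arc.py <<'E'
import sys,json,numpy as np
a0,a1,n=map(float,sys.argv[1:4]); r=float(sys.argv[4]) if len(sys.argv)>4 else 42.
t=np.radians(np.linspace(a0,a1,int(n)+1)); d=r*np.c_[np.cos(t)-np.cos(t[0]),np.sin(t)-np.sin(t[0])]/30
print(json.dumps([[[0,0,0,round(x,2),round(-y,2)+0,0,1] for x,y in d[1:]]]).replace(" ",""))
E
python3 arc.py -131.3 -191.3 6
```

```text
[[[0,0,0,-0.17,-0.18,0,1],[0,0,0,-0.3,-0.38,0,1],[0,0,0,-0.4,-0.6,0,1],[0,0,0,-0.46,-0.84,0,1],[0,0,0,-0.48,-1.08,0,1],[0,0,0,-0.45,-1.33,0,1]]]
```

```bash
python3 -m creep '[[[0,0,0,-0.17,-0.18,0,1],[0,0,0,-0.3,-0.38,0,1],[0,0,0,-0.4,-0.6,0,1],[0,0,0,-0.46,-0.84,0,1],[0,0,0,-0.48,-1.08,0,1],[0,0,0,-0.45,-1.33,0,1],[0,0,0,-0.45,-1.33,0,1],[0,0,0,-0.45,-1.33,0,1]]]'; python3 arc.py -191.3 -251.3 6
```

```text
t: 4.65
tcp_pos: [421.4, 170.5, 115.5]
tool_rot: [-0.001, 1.0, 0.0, 0.001]
ft_force: [-3.0, 3.0, 8.0]
grip_width: 17.1
grasp_force: 40.2
[[[0,0,0,0.07,-0.23,0,1],[0,0,0,0.18,-0.45,0,1],[0,0,0,0.32,-0.65,0,1],[0,0,0,0.5,-0.82,0,1],[0,0,0,0.7,-0.95,0,1],[0,0,0,0.92,-1.05,0,1]]]
```

```bash
cat > ok.py <<'E'
from station import status
import sys,numpy as np
s=status.state();f=np.hypot(*s["ft_force"][:2]);print(s["tcp_pos"].round(1),s["ft_force"].round(1));sys.exit(f>14)
E
for a in -191.3 -206.3 -221.3 -236.3 -251.3 -266.3; do python3 arc.py $a $(echo "$a-15"|bc) 2; done
```

```text
bash: bc: command not found
Traceback (most recent call last):
  File "arc.py", line 2, in <module>
    a0,a1,n=map(float,sys.argv[1:4]); r=float(sys.argv[4]) if len(sys.argv)>4 else 42.
    ^^^^^^^
ValueError: not enough values to unpack (expected 3, got 2)
bash: bc: command not found
Traceback (most recent call last):
  File "arc.py", line 2, in <module>
    a0,a1,n=map(float,sys.argv[1:4]); r=float(sys.argv[4]) if len(sys.argv)>4 else 42.
    ^^^^^^^
ValueError: not enough values to unpack (expected 3, got 2)
bash: bc: command not found
Traceback (most recent call last):
  File "arc.py", line 2, in <module>
    a0,a1,n=map(float,sys.argv[1:4]); r=float(sys.argv[4]) if len(sys.argv)>4 else 42.
    ^^^^^^^
ValueError: not enough values to unpack (expected 3, got 2)
bash: bc: command not found
Traceback (most recent call last):
  File "arc.py", line 2, in <module>
    a0,a1,n=map(float,sys.argv[1:4]); r=float(sys.argv[4]) if len(sys.argv)>4 else 42.
    ^^^^^^^
ValueError: not enough values to unpack (expected 3, got 2)
bash: bc: command not found
Traceback (most recent call last):
  File "arc.py", line 2, in <module>
    a0,a1,n=map(float,sys.argv[1:4]); r=float(sys.argv[4]) if len(sys.argv)>4 else 42.
    ^^^^^^^
ValueError: not enough values to unpack (expected 3, got 2)
bash: bc: command not found
Traceback (most recent call last):
  File "arc.py", line 2, in <module>
    a0,a1,n=map(float,sys.argv[1:4]); r=float(sys.argv[4]) if len(sys.argv)>4 else 42.
    ^^^^^^^
ValueError: not enough values to unpack (expected 3, got 2)
```

Run:
```python
import subprocess
a=-191.3
for i in range(15): print(round(a-15*i,1),subprocess.getoutput(f"python3 arc.py {a-15*i} {a-15*i-15} 1"))
```

```text
-191.3 [[[0,0,0,0.12,-0.35,0,1]]]
-206.3 [[[0,0,0,0.2,-0.3,0,1]]]
-221.3 [[[0,0,0,0.27,-0.24,0,1]]]
-236.3 [[[0,0,0,0.33,-0.16,0,1]]]
-251.3 [[[0,0,0,0.36,-0.07,0,1]]]
-266.3 [[[0,0,0,0.36,0.02,0,1]]]
-281.3 [[[0,0,0,0.35,0.12,0,1]]]
-296.3 [[[0,0,0,0.3,0.2,0,1]]]
-311.3 [[[0,0,0,0.24,0.27,0,1]]]
-326.3 [[[0,0,0,0.16,0.33,0,1]]]
-341.3 [[[0,0,0,0.07,0.36,0,1]]]
-356.3 [[[0,0,0,-0.02,0.36,0,1]]]
-371.3 [[[0,0,0,-0.12,0.35,0,1]]]
-386.3 [[[0,0,0,-0.2,0.3,0,1]]]
-401.3 [[[0,0,0,-0.27,0.24,0,1]]]
```

```bash
(python3 -m creep '[[[0,0,0,0.12,-0.35,0,1],[0,0,0,0.12,-0.35,0,1]]]' && python3 ok.py && python3 -m creep '[[[0,0,0,0.2,-0.3,0,1],[0,0,0,0.2,-0.3,0,1]]]' && python3 ok.py && python3 -m creep '[[[0,0,0,0.27,-0.24,0,1],[0,0,0,0.27,-0.24,0,1]]]' && python3 ok.py && python3 -m creep '[[[0,0,0,0.33,-0.16,0,1],[0,0,0,0.33,-0.16,0,1]]]' && python3 ok.py && python3 -m creep '[[[0,0,0,0.36,-0.07,0,1],[0,0,0,0.36,-0.07,0,1]]]' && python3 ok.py) | grep -v ':'; python3 ok.py
```

```text
[425.4 181.3 115.5] [-2.9  3.6 10.2]
[425.4 181.3 115.5] [-2.9  3.6 10.2]False
False
```

```bash
sed -i 's/sys.exit(f>14)/sys.exit(int(f>14))/' ok.py; (python3 -m creep '[[[0,0,0,0.2,-0.3,0,1],[0,0,0,0.2,-0.3,0,1]]]' && python3 ok.py && python3 -m creep '[[[0,0,0,0.27,-0.24,0,1],[0,0,0,0.27,-0.24,0,1]]]' && python3 ok.py && python3 -m creep '[[[0,0,0,0.33,-0.16,0,1],[0,0,0,0.33,-0.16,0,1]]]' && python3 ok.py && python3 -m creep '[[[0,0,0,0.36,-0.07,0,1],[0,0,0,0.36,-0.07,0,1]]]' && python3 ok.py) | grep -v ':'
```

```text
[431.8 190.3 115.5] [-1.9  3.1  9.1]
[440.3 197.2 115.5] [0.3 3.7 9.4]
[450.5 201.8 115.5] [ 0.6  3.7 10.6]
[461.4 203.5 115.4] [2.2 3.7 9.6]
```

```bash
(python3 -m creep '[[[0,0,0,0.36,0.02,0,1],[0,0,0,0.36,0.02,0,1]]]' && python3 ok.py && python3 -m creep '[[[0,0,0,0.35,0.12,0,1],[0,0,0,0.35,0.12,0,1]]]' && python3 ok.py && python3 -m creep '[[[0,0,0,0.3,0.2,0,1],[0,0,0,0.3,0.2,0,1]]]' && python3 ok.py && python3 -m creep '[[[0,0,0,0.24,0.27,0,1],[0,0,0,0.24,0.27,0,1]]]' && python3 ok.py && python3 -m creep '[[[0,0,0,0.16,0.33,0,1],[0,0,0,0.16,0.33,0,1]]]' && python3 ok.py && python3 -m creep '[[[0,0,0,0.07,0.36,0,1],[0,0,0,0.07,0.36,0,1]]]' && python3 ok.py) | grep -v ':'
```

```text
[472.2 202.4 115.5] [2.7 2.4 9.7]
[482.6 198.3 115.5] [4.6 1.4 7.5]
[491.3 192.  115.5] [ 2.1 -1.8  8.8]
[498.2 183.5 115.5] [ 1.4 -2.1  9.7]
[502.7 173.4 115.5] [ 0.4 -3.3  9.6]
[504.4 162.6 115.5] [-1.6 -2.8 10.9]
```

```bash
(python3 -m creep '[[[0,0,0,-0.02,0.36,0,1],[0,0,0,-0.02,0.36,0,1]]]' && python3 ok.py && python3 -m creep '[[[0,0,0,-0.12,0.35,0,1],[0,0,0,-0.12,0.35,0,1]]]' && python3 ok.py && python3 -m creep '[[[0,0,0,-0.2,0.3,0,1],[0,0,0,-0.2,0.3,0,1]]]' && python3 ok.py && python3 -m creep '[[[0,0,0,-0.27,0.24,0,1],[0,0,0,-0.27,0.24,0,1]]]' && python3 ok.py) | grep -v ':'
```

```text
[503.3 151.9 115.4] [-2.  -1.3 11.4]
[500.8 144.7 115.6] [ 3.7 14.1  6.3]
```

```bash
python3 -m creep '[[[0,0,0,-0.03,0.07,0,1],[0,0,0,-0.03,0.07,0,1],[0,0,0,-0.03,0.07,0,1],[0,0,0,-0.03,0.07,0,1],[0,0,0,-0.03,0.07,0,1]]]';python3 ok.py
python3 - <<'E'
import numpy as np
p=np.array([[425.4,181.3],[431.8,190.3],[440.3,197.2],[450.5,201.8],[461.4,203.5],[472.2,202.4],[482.6,198.3],[491.3,192],[498.2,183.5],[502.7,173.4],[504.4,162.6],[503.3,151.9],[421.4,170.5],[435.4,129.5]])
s=np.linalg.lstsq(np.c_[2*p,np.ones(len(p))],(p**2).sum(1),rcond=None)[0];print(s[:2],np.sqrt(s[2]+s[0]**2+s[1]**2))
E
```

```text
t: 7.23
tcp_pos: [500.8, 144.5, 115.7]
tool_rot: [-0.004, 1.0, 0.0, 0.003]
ft_force: [6.6, 20.0, 3.1]
grip_width: 17.0
grasp_force: 41.4
[500.8 144.5 115.7] [ 6.6 20.   3.1]
[462.42972533 161.55665213] 41.968855242699135
```

```bash
for a in "-31 169 20" "169 369 20" "9 209 20" "209 336.1 13"; do python3 arc.py $a; done
```

```text
[[[0,0,0,0.11,-0.22,0,1],[0,0,0,0.17,-0.45,0,1],[0,0,0,0.2,-0.7,0,1],[0,0,0,0.18,-0.94,0,1],[0,0,0,0.12,-1.18,0,1],[0,0,0,0.02,-1.4,0,1],[0,0,0,-0.11,-1.6,0,1],[0,0,0,-0.28,-1.78,0,1],[0,0,0,-0.48,-1.92,0,1],[0,0,0,-0.7,-2.03,0,1],[0,0,0,-0.93,-2.1,0,1],[0,0,0,-1.18,-2.12,0,1],[0,0,0,-1.42,-2.1,0,1],[0,0,0,-1.66,-2.04,0,1],[0,0,0,-1.88,-1.95,0,1],[0,0,0,-2.08,-1.81,0,1],[0,0,0,-2.26,-1.64,0,1],[0,0,0,-2.4,-1.44,0,1],[0,0,0,-2.51,-1.22,0,1],[0,0,0,-2.57,-0.99,0,1]]]
[[[0,0,0,-0.03,0.24,0,1],[0,0,0,-0.01,0.49,0,1],[0,0,0,0.05,0.72,0,1],[0,0,0,0.15,0.95,0,1],[0,0,0,0.29,1.15,0,1],[0,0,0,0.46,1.32,0,1],[0,0,0,0.65,1.47,0,1],[0,0,0,0.87,1.57,0,1],[0,0,0,1.11,1.64,0,1],[0,0,0,1.35,1.67,0,1],[0,0,0,1.59,1.65,0,1],[0,0,0,1.83,1.59,0,1],[0,0,0,2.05,1.49,0,1],[0,0,0,2.26,1.36,0,1],[0,0,0,2.43,1.19,0,1],[0,0,0,2.57,0.99,0,1],[0,0,0,2.68,0.77,0,1],[0,0,0,2.75,0.53,0,1],[0,0,0,2.77,0.29,0,1],[0,0,0,2.76,0.05,0,1]]]
[[[0,0,0,-0.06,-0.24,0,1],[0,0,0,-0.16,-0.46,0,1],[0,0,0,-0.29,-0.66,0,1],[0,0,0,-0.46,-0.84,0,1],[0,0,0,-0.66,-0.98,0,1],[0,0,0,-0.88,-1.09,0,1],[0,0,0,-1.12,-1.16,0,1],[0,0,0,-1.36,-1.18,0,1],[0,0,0,-1.6,-1.16,0,1],[0,0,0,-1.84,-1.1,0,1],[0,0,0,-2.06,-1.01,0,1],[0,0,0,-2.26,-0.87,0,1],[0,0,0,-2.44,-0.7,0,1],[0,0,0,-2.58,-0.5,0,1],[0,0,0,-2.69,-0.28,0,1],[0,0,0,-2.76,-0.05,0,1],[0,0,0,-2.78,0.19,0,1],[0,0,0,-2.77,0.44,0,1],[0,0,0,-2.71,0.67,0,1],[0,0,0,-2.61,0.9,0,1]]]
[[[0,0,0,0.13,0.2,0,1],[0,0,0,0.3,0.37,0,1],[0,0,0,0.49,0.51,0,1],[0,0,0,0.7,0.62,0,1],[0,0,0,0.93,0.69,0,1],[0,0,0,1.17,0.72,0,1],[0,0,0,1.41,0.71,0,1],[0,0,0,1.64,0.66,0,1],[0,0,0,1.86,0.57,0,1],[0,0,0,2.06,0.44,0,1],[0,0,0,2.24,0.28,0,1],[0,0,0,2.39,0.1,0,1],[0,0,0,2.5,-0.11,0,1]]]
```

```bash
python3 -m creep '[[[0,0,0,0.11,-0.22,0,1],[0,0,0,0.17,-0.45,0,1],[0,0,0,0.2,-0.7,0,1],[0,0,0,0.18,-0.94,0,1],[0,0,0,0.12,-1.18,0,1],[0,0,0,0.02,-1.4,0,1],[0,0,0,-0.11,-1.6,0,1],[0,0,0,-0.28,-1.78,0,1],[0,0,0,-0.48,-1.92,0,1],[0,0,0,-0.7,-2.03,0,1],[0,0,0,-0.93,-2.1,0,1],[0,0,0,-1.18,-2.12,0,1],[0,0,0,-1.42,-2.1,0,1],[0,0,0,-1.66,-2.04,0,1],[0,0,0,-1.88,-1.95,0,1],[0,0,0,-2.08,-1.81,0,1],[0,0,0,-2.26,-1.64,0,1],[0,0,0,-2.4,-1.44,0,1],[0,0,0,-2.51,-1.22,0,1],[0,0,0,-2.57,-0.99,0,1]]]'
```

```text
t: 8.9
tcp_pos: [421.3, 170.7, 115.5]
tool_rot: [-0.001, 1.0, 0.0, 0.001]
ft_force: [-3.5, 4.8, 15.7]
grip_width: 17.0
grasp_force: 42.7
```

```bash
python3 -m creep '[[[0,0,0,-0.03,0.24,0,1],[0,0,0,-0.01,0.49,0,1],[0,0,0,0.05,0.72,0,1],[0,0,0,0.15,0.95,0,1],[0,0,0,0.29,1.15,0,1],[0,0,0,0.46,1.32,0,1],[0,0,0,0.65,1.47,0,1],[0,0,0,0.87,1.57,0,1],[0,0,0,1.11,1.64,0,1],[0,0,0,1.35,1.67,0,1],[0,0,0,1.59,1.65,0,1],[0,0,0,1.83,1.59,0,1],[0,0,0,2.05,1.49,0,1],[0,0,0,2.26,1.36,0,1],[0,0,0,2.43,1.19,0,1],[0,0,0,2.57,0.99,0,1],[0,0,0,2.68,0.77,0,1],[0,0,0,2.75,0.53,0,1],[0,0,0,2.77,0.29,0,1],[0,0,0,2.76,0.05,0,1]]]'
```

```text
t: 10.57
tcp_pos: [504.0, 167.9, 115.5]
tool_rot: [0.001, 1.0, 0.0, -0.0]
ft_force: [-7.7, -3.7, 16.4]
grip_width: 16.9
grasp_force: 42.8
```

```bash
python3 -m creep '[[[0,0,0,-0.06,-0.24,0,1],[0,0,0,-0.16,-0.46,0,1],[0,0,0,-0.29,-0.66,0,1],[0,0,0,-0.46,-0.84,0,1],[0,0,0,-0.66,-0.98,0,1],[0,0,0,-0.88,-1.09,0,1],[0,0,0,-1.12,-1.16,0,1],[0,0,0,-1.36,-1.18,0,1],[0,0,0,-1.6,-1.16,0,1],[0,0,0,-1.84,-1.1,0,1],[0,0,0,-2.06,-1.01,0,1],[0,0,0,-2.26,-0.87,0,1],[0,0,0,-2.44,-0.7,0,1],[0,0,0,-2.58,-0.5,0,1],[0,0,0,-2.69,-0.28,0,1],[0,0,0,-2.76,-0.05,0,1],[0,0,0,-2.78,0.19,0,1],[0,0,0,-2.77,0.44,0,1],[0,0,0,-2.71,0.67,0,1],[0,0,0,-2.61,0.9,0,1]]]'
```

```text
t: 12.23
tcp_pos: [425.3, 141.5, 115.5]
tool_rot: [0.0, 1.0, 0.0, -0.0]
ft_force: [-5.6, 2.3, 17.6]
grip_width: 16.9
grasp_force: 43.0
```

```bash
python3 -m creep '[[[0,0,0,0.13,0.2,0,1],[0,0,0,0.3,0.37,0,1],[0,0,0,0.49,0.51,0,1],[0,0,0,0.7,0.62,0,1],[0,0,0,0.93,0.69,0,1],[0,0,0,1.17,0.72,0,1],[0,0,0,1.41,0.71,0,1],[0,0,0,1.64,0.66,0,1],[0,0,0,1.86,0.57,0,1],[0,0,0,2.06,0.44,0,1],[0,0,0,2.24,0.28,0,1],[0,0,0,2.39,0.1,0,1],[0,0,0,2.5,-0.11,0,1],[0,0,0,2.5,-0.11,0,1],[0,0,0,2.5,-0.11,0,1],[0,0,0,2.5,-0.11,0,1],[0,0,0,2.5,-0.11,0,1]]]'
python3 - <<'E'
from h import *
for n in("scene","wrist","top"): cv2.imwrite(f"pics/{n}9.png",optics.camera(n)[:,:,::-1])
p=status.state()["tcp_pos"];print(np.degrees(np.arctan2(p[1]-161.56,p[0]-462.43)))
f=np.vstack([cv2.imread("pics/scene9.png")[150:310,200:500],cv2.imread("pics/top9.png")[130:260,200:500]]);cv2.imwrite("pics/f9.png",cv2.resize(f,None,fx=2,fy=2))
E
```

```text
t: 13.65
tcp_pos: [501.2, 145.5, 115.5]
tool_rot: [-0.0, 1.0, 0.0, 0.001]
ft_force: [-3.0, 3.4, 12.1]
grip_width: 16.7
grasp_force: 42.5
-22.484543961932026
```

View pics/f9.png

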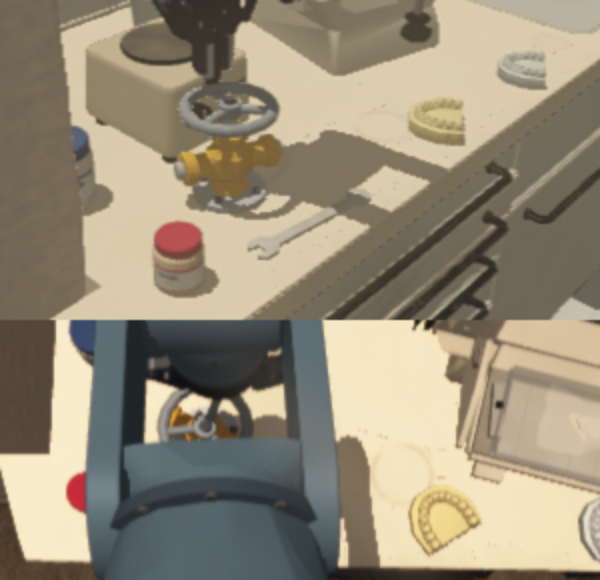

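View pics/wrist9.png

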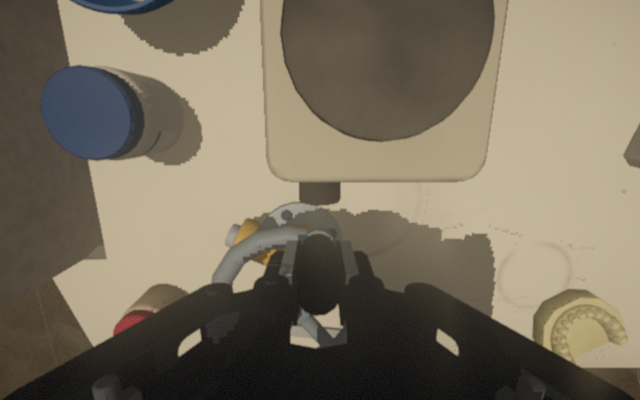

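The handle is held between the fingers at about (319,265) in the wrist view. The jar, wrench and cast have not been disturbed. The wheel is two turns open from the stop, about 1.4° over.

```bash
python3 -c "
from station import status,job
print(abs(status.state()['joint_velocities']).max());print(job.job_done())"
```

```text
0.0022415451271689886
the job is handed in; nothing more can be done
None
```

I closed the valve against its stop, backed it off two turns (about 1.4° over by the arm's position, within the 0.2 rad allowed), and handed the job in at about 14 s with the crank handle still gripped; cast, jar and wrench look undisturbed in the pictures, but no verdict came back.

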